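# Find the price-stand foot that takes the post, and dock it

## Task

Take the price-card post out of its wooden rack and gently try its stem in the holes of the three round aluminium feet until you find the one it goes fully home in, with its black grip resting on the foot; it goes only part way into the other two. Then, by the post standing in it, slide that foot along the mat (do not lift it) into the wooden U-shaped dock until it sits against the back, and let go, leaving the post standing in it and the two rejected feet where they are. Do not press hard, and leave the sweets and other wares alone.

Things in the scene. Friction and masses are not known exactly. Their poses are not given: they have to be found in the camera images.
- post: Loose price-card post, 0.12 kg: steel stem 12 mm thick, 30 mm long, last 3 mm tapered to 8.4 mm; above it a black grip 24 x 24 mm, 34 mm tall, square to its x and y; card clip on top, 76 mm in all. Origin: tip of stem, z up. It starts in the rack, upright, tip 6 mm above the mat. Home in the right foot the grip rests on the foot, tip 10 mm above the mat; in the others the tip stops at 26 mm.
- rack: Wooden block 70 x 70 mm, 36 mm high, fixed, with a 16 mm hole in the middle of its top in which the post starts. Origin at the centre of its underside.
- foot_a: Loose aluminium foot, one of three alike (0.36-0.5 kg): round base 58 mm wide, 8 mm high, round body 50 mm wide, 40 mm high in all. Origin: centre of underside, z up. A 14 mm hole opens in the middle of its top. In one foot it is clear 32 mm down; in two it narrows to 8 mm at 14 mm below the top. Which one is clear changes each time; only trying the post tells, not name, place or looks.
- foot_b: Loose aluminium foot, one of three alike (0.36-0.5 kg): round base 58 mm wide, 8 mm high, round body 50 mm wide, 40 mm high in all. Origin: centre of underside, z up. A 14 mm hole opens in the middle of its top. In one foot it is clear 32 mm down; in two it narrows to 8 mm at 14 mm below the top. Which one is clear changes each time; only trying the post tells, not name, place or looks.
- foot_c: Loose aluminium foot, one of three alike (0.36-0.5 kg): round base 58 mm wide, 8 mm high, round body 50 mm wide, 40 mm high in all. Origin: centre of underside, z up. A 14 mm hole opens in the middle of its top. In one foot it is clear 32 mm down; in two it narrows to 8 mm at 14 mm below the top. Which one is clear changes each time; only trying the post tells, not name, place or looks.
- dock: Fixed wooden U of rails on the mat, 20 mm high, 12 mm thick, no floor, 64 mm wide inside (foot base: 58 mm). Open at its -x end, closed at +x. Origin, at mat level: where a foot's centre stands when its base touches the back (back face 29 mm further along +x). The flared mouth begins 64 mm from the origin along -x, about 87 mm wide.
- mat: Smooth, slippery grey plastic counter mat, fixed, 408 x 740 mm and 3 mm thick (its top is at height 3 mm). The feet, the rack and the dock stand on it. Origin at the centre of its underside.
- tub: Small full cardboard tub 70 x 70 mm, 36 mm high, fixed. Origin at the centre of its underside. Not part of the job.
- sweet_0: Wrapped sweet, about 54 mm long and 18 mm high, loose. Not part of the job.
- sweet_1: Wrapped sweet, about 54 mm long and 18 mm high, loose. Not part of the job.
- sweet_2: Wrapped sweet, about 54 mm long and 18 mm high, loose. Not part of the job.
- tape: Roll of clear tape, 80 mm across and 20 mm high, loose. Not part of the job.
- jar: Amber glass jar, 72 mm across and 110 mm high, loose. Not part of the job.
- tin: Blue tin, 70 mm across and 85 mm high, loose. Not part of the job.
- scoop: Aluminium sweet scoop, lying, loose. Not part of the job.
There are look-alikes about, which are no part of the job. Of the things that look like the post, the middle-sized one is meant.

How it is judged:
By the outcome, as a careful person would: the job done as asked, in the order asked, and still so for the second after the job is handed in, with the robot touching nothing.
It also fails if it takes over 72 s, if anything falls off the work surface, if the arm or the gripper's body presses on something with over 40 N, if the wrist force passes 120 N, or if a joint passes its speed limit or range.

## Robot

A 6-joint arm with a two-finger parallel gripper is mounted at the origin on the work surface. World frame = base frame: x ahead of the robot, y to its left, z up, the work surface at z = 0. Lengths are in m, angles in degrees, forces in N, time in s.
With the tool pointing down it reaches from about 0.25 to 0.725 m from the base axis. Payload 4 kg.
Tool frame: the origin (TCP) lies on the centre line of the jaws, within the pads' length; the fingertips stand 17 mm ahead of it and the grasp point (between the pads) lies 2 mm behind it; z points along the fingers, y is the line along which they close (so a half turn about z gives the same grasp; the last joint's range is limited). The gripper opens to 85 mm and grips with 20 to 120 N. Pads are 22 mm wide; open, the fingers measure 114 mm over their backs; the gripper's body (76 mm by 85 mm) begins 54 mm behind the grasp point. The pads swing forward as they close: fully open they stand 13 mm farther back than shut.
Start: joints at [-72.536, 13.785, 0.286, 76.501, 0, 90], TCP at [0.15, -0.477, 0.248] pointing down, gripper open.
Joint ranges: [-155.79, 155.79], [-60.16, 107.12], [-62.33, 73.08], [-114, 123.19], [-81.49, 82.49], [-180, 180]. Speed limits (degrees/s): [159.86, 159.86, 180, 180, 180, 180].

## Interface

Orientations are given as a 3x3 rotation matrix whose columns are the frame's x, y, z axes.
In Python, from rig import robot, capture gives the robot as it stands. The module is installed in compiled form; this text tells all that it offers.
- The arm moves only by the tool drive_tool, never from a script. Its argument "moves" is a list of rows, each an object of numbers: "wx", "wy", "wz": the turn, a rotation vector about the world's x, y, z in rad; "dx", "dy", "dz": the shift along the world's x, y, z in m; "claw": the finger opening in m, from 0 to 0.0854. A call has 1 to 10 rows; each row is the pose to reach, as a shift and turn from the pose commanded when the call began; what a row does not reach only later rows make up. A row lasts 1/12 s, in which the tool goes at most 41.7 mm and 7.16 degrees, less where a joint would pass 70% of its speed; a pose out of reach is approached as far as the arm can. A call with a gripper value outside its range is refused whole. The fingers move at their own pace and stop on an object; "force" is the grip in N (left out, the last holds). Time passes only in rows, so rows that repeat a pose let the fingers close. It gives the time, the measured TCP pose, the force, the opening and the grip force at its end, in the units of the state.
- robot.observe(): the state, without advancing time (a new reading comes with each control period).
- capture(name): name is "scene" or "side" or "wrist"; returns a dict with "frame" (480x640x3 uint8, blue, green, red), "fx", "fy", "cx", "cy" (pixels), "world_to_cam" (4x4, takes a point from world to camera coordinates). Camera axes: x right, y up, looking along -z (the intrinsics and any distortion apply to the point x, -y, -z); pixel columns grow to the right and rows downward; lengths in m; the calibration is good to about 2 mm. The wrist camera is an equidistant fisheye: a pixel r from the principal point sees the ray r / f radians off the axis. A picture is of the moment at which its call begins. There is no depth.
- robot.hand_in(): hands the job in; it is judged then, once.
The state is a dict: "time_s": time; "joint_positions": joint angles; "qd": joint speeds; "tau": joint torques, N m; "eef_pos": TCP position; "eef_rot": TCP orientation; "wrist_force": force on the tool from outside, world axes, zero at the start; "wrist_torque": the same for the moment, N m; "width": finger opening in m; "grip_force": force on a finger pad.
Only numpy, scipy, OpenCV 4.12 (cv2) and the standard library are available. Lean on these libraries where they do the work, as an engineer would, in place of code of your own. Each camera call takes 0.05 s, during which the arm holds its last target. There are 200 camera calls.

## Working session

There is one attempt and no reset: what is moved stays moved. The work goes in short steps, Python scripts to look and compute and a tool call to move; the robot and the scene stay as the last step left them, time stands still between calls to the robot, and variables do not carry over. Pictures are saved under pics/ and viewed, at most 10 in all, crops included, and the job is handed in when it is done.

Besides the shell and the picture viewer there is one more tool, called after "Call:" as name(argument=value, ...), one argument or row to a line, values as JSON. drive_tool: Moves the arm, as the interface text tells. Its arguments: {"type":"object","properties":{"moves":{"type":"array","items":{"type":"object","properties":{"wx":{"type":"number"},"wy":{"type":"number"},"wz":{"type":"number"},"dx":{"type":"number"},"dy":{"type":"number"},"dz":{"type":"number"},"claw":{"type":"number"}}}},"force":{"type":"number"}},"required":["moves"]}

```bash
mkdir -p pics
cat > h.py <<'E'
import numpy as np,cv2
from rig import robot,capture
def ray(c,u,v,fish=False):
    W=np.array(c["world_to_cam"]);R=W[:3,:3];o=-R.T@W[:3,3]
    a=(u-c["cx"])/c["fx"];b=(v-c["cy"])/c["fy"]
    if fish:
        r=np.hypot(a,b);s=np.sin(r)/r if r>1e-9 else 1
        d=np.array([a*s,-b*s,-np.cos(r)])
    else: d=np.array([a,-b,-1.])
    return o,R.T@d
def atz(c,u,v,z,fish=False):
    o,d=ray(c,u,v,fish);return (o+d*(z-o[2])/d[2])[:2].round(4)
def proj(c,p,fish=False):
    W=np.array(c["world_to_cam"]);q=W[:3,:3]@np.array(p)+W[:3,3];x,y,z=q[0],-q[1],-q[2]
    if fish:
        h=np.hypot(x,y);t=np.arctan2(h,z);k=t/h if h>1e-9 else 0;return c["cx"]+c["fx"]*x*k,c["cy"]+c["fy"]*y*k
    return c["cx"]+c["fx"]*x/z,c["cy"]+c["fy"]*y/z
E
python3 - <<'E'
from h import *
import pickle
d={}
for n in("scene","side","wrist"):
    c=capture(n);d[n]=c;cv2.imwrite(f"pics/{n}0.png",c["frame"]);print(n,c["fx"],c["cx"],c["cy"],{k for k in c},np.array(c["world_to_cam"]).round(3).tolist())
pickle.dump(d,open("c0.pkl","wb"));print(robot.observe())
E
```

```text
scene 551.7572866400643 316.88600042741035 237.41845970978537 {'fy', 'fx', 'frame', 'cy', 'cx', 'world_to_cam'} [[0.826, 0.564, 0.003, -0.384], [-0.305, 0.442, 0.844, 0.146], [0.475, -0.698, 0.536, -1.372], [0.0, 0.0, 0.0, 1.0]]
side 570.0904361542533 318.84064179005867 235.27212727338343 {'fy', 'fx', 'frame', 'cy', 'cx', 'world_to_cam'} [[-0.995, -0.098, -0.011, 0.51], [0.041, -0.513, 0.857, -0.106], [-0.09, 0.853, 0.515, -0.948], [0.0, 0.0, 0.0, 1.0]]
wrist 371.64829954431775 327.8569582818473 238.448154259574 {'fy', 'fx', 'frame', 'cy', 'cx', 'world_to_cam'} [[0.3, -0.954, -0.002, -0.499], [0.908, 0.286, -0.305, 0.039], [0.291, 0.09, 0.952, -0.38], [0.0, 0.0, 0.0, 1.0]]
{'time_s': 0.15, 'joint_positions': array([-7.25358139e+01,  1.38220113e+01,  2.29084326e-01,  7.65013180e+01,
       -1.43048572e-04,  9.00010600e+01]), 'qd': array([ 0.00852699, -0.19388196,  0.26629712, -0.04159836, -0.07636023,
       -0.04894148]), 'tau': array([ 1.04425853e-04, -3.72634363e+01,  2.52638608e+01,  1.23828484e-02,
        1.57170336e-05, -1.28215582e-06]), 'eef_pos': array([ 0.1499135 , -0.47650562,  0.24760409]), 'eef_rot': array([[ 9.53910277e-01,  3.00091547e-01, -4.96027041e-04],
       [ 3.00091957e-01, -9.53908988e-01,  1.56831328e-03],
       [-2.52709595e-06, -1.64488388e-03, -9.99998647e-01]]), 'wrist_force': array([-0.00105892,  0.1580933 ,  0.21067925]), 'wrist_torque': array([ 0.01908481,  0.02958896, -0.019004  ]), 'grip_force': 0.0, 'width': 0.0851780402333109}
```

View pics/scene0.png

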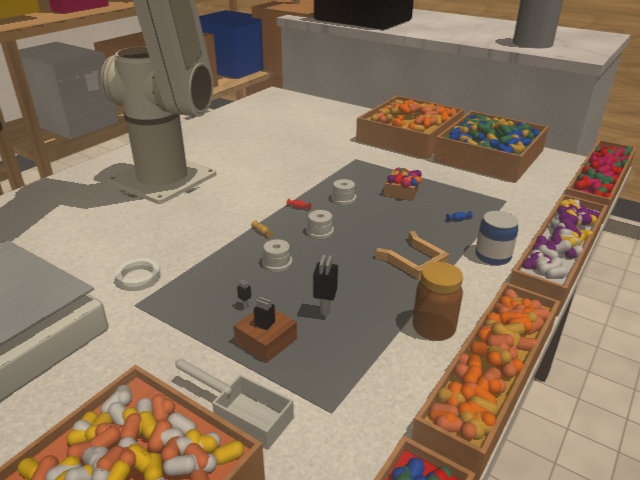

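View pics/side0.png

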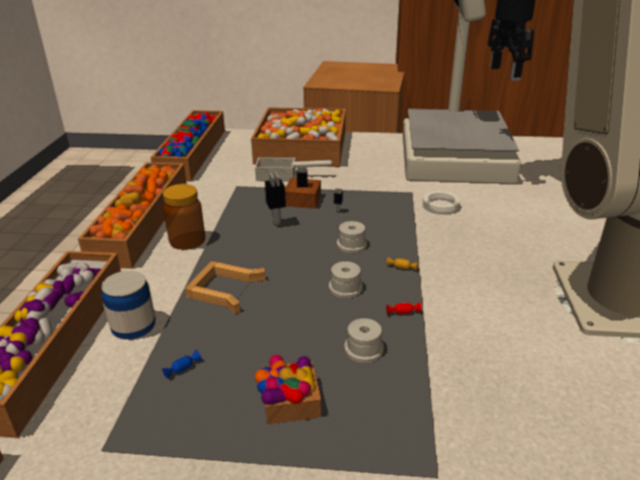

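The scene view shows the rack with its post at about (265,325), the feet at (276,252), (320,222) and (344,190), and the dock at about (415,255). The side view agrees with this. I'll zoom in on both.

Run:
```python
from h import *
import pickle
d=pickle.load(open("c0.pkl","rb"))
cv2.imwrite("pics/sc.png",cv2.resize(d["scene"]["frame"][170:370,215:465],None,fx=3,fy=3,interpolation=cv2.INTER_CUBIC))
cv2.imwrite("pics/si.png",cv2.resize(d["side"]["frame"][160:370,180:445],None,fx=2.8,fy=2.8,interpolation=cv2.INTER_CUBIC))
```

```text
(no output)
```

View pics/sc.png

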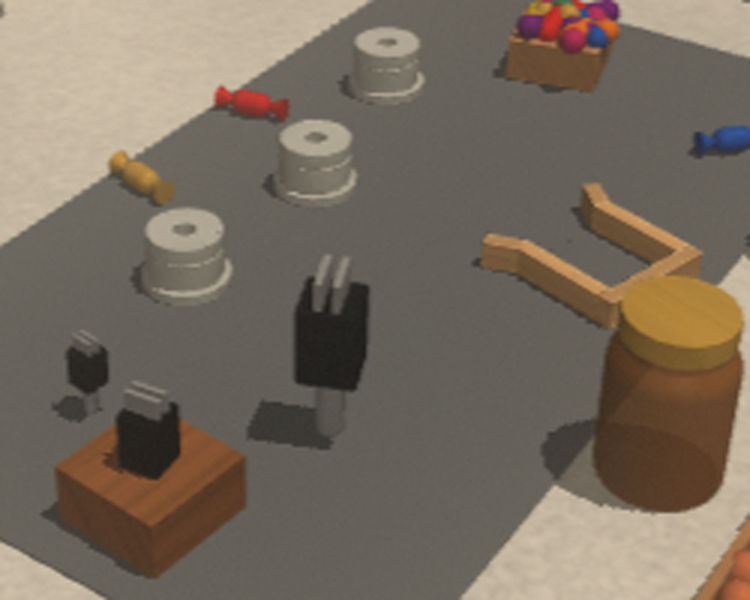

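View pics/si.png

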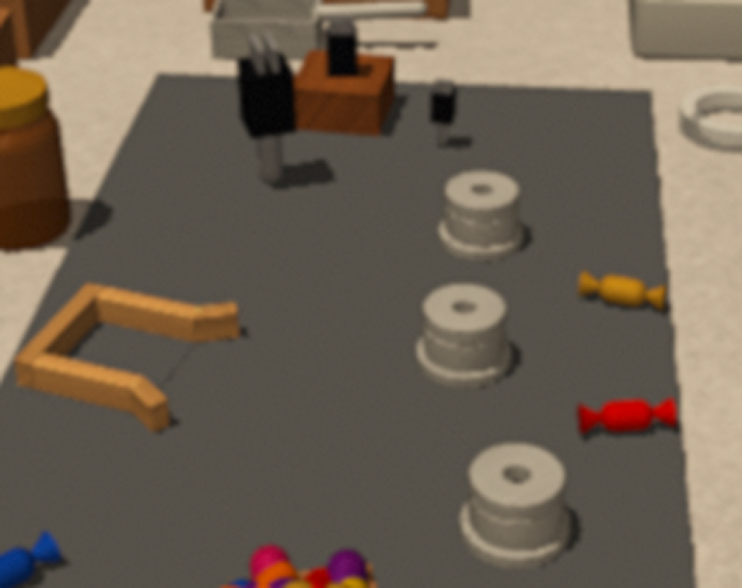

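The scene crop shows hole centres at (185,229), (316,137) and (388,42). The rack's top corners are at (57,468), (152,525) and (245,460), and the dock's outer back corners are near (700,250) and (613,297). The side crop has holes at (482,189), (464,307) and (516,474), with dock corners at (92,286) and (18,355).

Run:
```python
from h import *
import pickle
d=pickle.load(open("c0.pkl","rb"))
S=lambda u,v,z:atz(d["scene"],(u+.5)/3+215-.5,(v+.5)/3+170-.5,z)
T=lambda u,v,z:atz(d["side"],(u+.5)/2.8+180-.5,(v+.5)/2.8+160-.5,z)
for a,b in(((185,229),(482,189)),((316,137),(464,307)),((388,42),(516,474))):print("hole",S(*a,.043),T(*b,.043))
print("rack sc",[S(*p,.039).tolist() for p in((57,468),(152,525),(245,460))])
print("rack si",[T(*p,.039).tolist() for p in((312,54),(395,58),(384,106),(297,98))])
print("clip top sc",[S(*p,.085).tolist() for p in((133,384),(170,397))])
print("grip top side z.073",[T(*p,.073).tolist() for p in((328,30),(357,34))])
print("dock sc",[S(*p,.023).tolist() for p in((700,250),(613,295),(520,243),(484,236),(597,207),(590,186))])
print("dock si",[T(*p,.023).tolist() for p in((92,286),(18,355),(195,312),(238,306),(135,380),(167,402))])
print("sweets",T(630,290,.01),T(627,415,.01), "peg",S(330,430,.003),S(93,412,.003))
```

```text
hole [ 0.4618 -0.1306] [ 0.4617 -0.1275]
hole [0.4651 0.0112] [0.4655 0.0139]
hole [0.4296 0.1613] [0.4298 0.1639]
rack sc [[0.5418, -0.3412], [0.6087, -0.3463], [0.6182, -0.2811]]
rack si [[0.6071, -0.3371], [0.5406, -0.3348], [0.5408, -0.2517], [0.6076, -0.2597]]
clip top sc [[0.5687, -0.3086], [0.5907, -0.3061]]
grip top side z.073 [[0.5896, -0.3095], [0.5665, -0.3039]]
dock sc [[0.7279, 0.0602], [0.7036, -0.0163], [0.6294, 0.0021], [0.6064, -0.0039], [0.6512, 0.0692], [0.6356, 0.0906]]
dock si [[0.7041, -0.0193], [0.7291, 0.0573], [0.6327, 0.0039], [0.6073, -0.0048], [0.6535, 0.0756], [0.6304, 0.0945]]
sweets [ 0.3625 -0.0625] [0.3681 0.0676] peg [ 0.6181 -0.2005] [ 0.4973 -0.2644]
```

Call:
drive_tool(
  moves=[
    {"dx": 0.04, "dy": 0.016, "wz": -0.1, "claw": 0.06},
    {"dx": 0.08, "dy": 0.032, "wz": -0.2, "claw": 0.06},
    {"dx": 0.12, "dy": 0.048, "wz": -0.3, "claw": 0.06},
    {"dx": 0.16, "dy": 0.064, "wz": -0.35, "claw": 0.06},
    {"dx": 0.2, "dy": 0.08, "wz": -0.35, "claw": 0.06},
    {"dx": 0.24, "dy": 0.096, "wz": -0.35, "claw": 0.06},
    {"dx": 0.28, "dy": 0.112, "wz": -0.35, "claw": 0.06},
    {"dx": 0.32, "dy": 0.128, "dz": -0.015, "wz": -0.35, "claw": 0.06},
    {"dx": 0.36, "dy": 0.144, "dz": -0.03, "wz": -0.35, "claw": 0.06},
    {"dx": 0.395, "dy": 0.16, "dz": -0.045, "wz": -0.35, "claw": 0.06},
  ],
  force=30,
)

```text
validation failed for argument at $.mo...
```

Call:
drive_tool(
  moves=[
    {"dx": 0.03, "dy": 0.01, "dz": -0.02},
    {"dx": 0.03, "dy": 0.01, "dz": -0.03},
    {"dx": 0.03, "dy": 0.01, "dz": -0.03},
    {"dx": 0.03, "dy": 0.01, "dz": -0.03},
  ],
)

```text
validation failed for argument at $.mo...
```

Run:
```python
from h import *
import pickle
c=capture("wrist");pickle.dump(c,open("w1.pkl","wb"))
s=robot.observe();p=s["eef_pos"];print(p,s["eef_rot"].round(3).tolist(),s["time_s"],s["width"])
print(proj(c,[.579,-.306,.073],1),proj(c,p,1))
cv2.imwrite("pics/w1.png",c["frame"])
d=pickle.load(open("c0.pkl","rb"))
print("jar",atz(d["scene"],682/3+215,312/3+170,.113),atz(d["side"],10/2.8+180,95/2.8+160,.105))
```

```text
[ 0.14994712 -0.4766154   0.24774385] [[0.954, 0.3, -0.0], [0.3, -0.954, 0.001], [0.0, -0.001, -1.0]] 0.2 0.08517635956927463
(np.float64(294.3100297996993), np.float64(-211.8417103467526)) (np.float64(327.41975088780663), np.float64(331.3433328985718))
jar [ 0.7871 -0.1306] [ 0.7768 -0.1192]
```

View pics/w1.png

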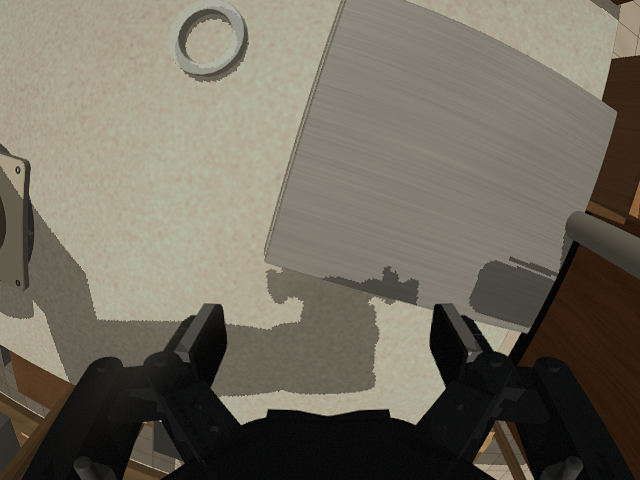

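The moves were refused, so this picture only shows the scale and tape at the start pose. I'll retry with every field filled in.

Call:
drive_tool(
  moves=[
    {"dx": 0.04, "dy": 0.016, "dz": 0.0, "wx": 0.0, "wy": 0.0, "wz": -0.1, "claw": 0.06},
    {"dx": 0.08, "dy": 0.032, "dz": 0.0, "wx": 0.0, "wy": 0.0, "wz": -0.2, "claw": 0.06},
    {"dx": 0.12, "dy": 0.048, "dz": 0.0, "wx": 0.0, "wy": 0.0, "wz": -0.3, "claw": 0.06},
    {"dx": 0.16, "dy": 0.064, "dz": 0.0, "wx": 0.0, "wy": 0.0, "wz": -0.35, "claw": 0.06},
    {"dx": 0.2, "dy": 0.08, "dz": 0.0, "wx": 0.0, "wy": 0.0, "wz": -0.35, "claw": 0.06},
    {"dx": 0.24, "dy": 0.096, "dz": 0.0, "wx": 0.0, "wy": 0.0, "wz": -0.35, "claw": 0.06},
    {"dx": 0.28, "dy": 0.112, "dz": 0.0, "wx": 0.0, "wy": 0.0, "wz": -0.35, "claw": 0.06},
    {"dx": 0.32, "dy": 0.128, "dz": -0.01, "wx": 0.0, "wy": 0.0, "wz": -0.35, "claw": 0.06},
    {"dx": 0.36, "dy": 0.144, "dz": -0.02, "wx": 0.0, "wy": 0.0, "wz": -0.35, "claw": 0.06},
    {"dx": 0.395, "dy": 0.16, "dz": -0.03, "wx": 0.0, "wy": 0.0, "wz": -0.35, "claw": 0.06},
  ],
  force=30,
)

```text
time_s: 1.03
eef_pos: [0.5356, -0.3211, 0.2213]
eef_rot: [[0.999, -0.045, 0.001], [-0.045, -0.999, -0.001], [0.001, 0.001, -1.0]]
wrist_force: [-0.1, -1.4, 0.3]
width: 0.0602
grip_force: 0.0
```

Call:
drive_tool(
  moves=[
    {"dx": 0.03, "dy": 0.01, "dz": -0.02, "wx": 0.0, "wy": 0.0, "wz": 0.0, "claw": 0.06},
    {"dx": 0.034, "dy": 0.012, "dz": -0.035, "wx": 0.0, "wy": 0.0, "wz": 0.0, "claw": 0.06},
    {"dx": 0.034, "dy": 0.012, "dz": -0.035, "wx": 0.0, "wy": 0.0, "wz": 0.0, "claw": 0.06},
    {"dx": 0.034, "dy": 0.012, "dz": -0.035, "wx": 0.0, "wy": 0.0, "wz": 0.0, "claw": 0.06},
  ],
)

```text
time_s: 1.37
eef_pos: [0.5667, -0.3092, 0.1847]
eef_rot: [[0.999, -0.044, -0.004], [-0.044, -0.999, 0.002], [-0.004, -0.002, -1.0]]
wrist_force: [0.3, -0.3, -0.3]
width: 0.0601
grip_force: 0.0
```

Run:
```python
from h import *
import pickle
c=capture("wrist");pickle.dump(c,open("w1.pkl","wb"))
s=robot.observe();p=s["eef_pos"];print(p,s["eef_rot"].round(3).tolist(),s["time_s"],s["width"])
print(proj(c,[.579,-.306,.073],1),proj(c,p,1))
cv2.imwrite("pics/w2.png",c["frame"])
```

```text
[ 0.5668553  -0.31014794  0.18639187] [[0.999, -0.045, -0.001], [-0.045, -0.999, 0.0], [-0.001, -0.0, -1.0]] 1.4167 0.059717281595672654
(np.float64(322.39326170026214), np.float64(224.36264411194918)) (np.float64(330.0807137736006), np.float64(333.2349560037527))
```

View pics/w2.png

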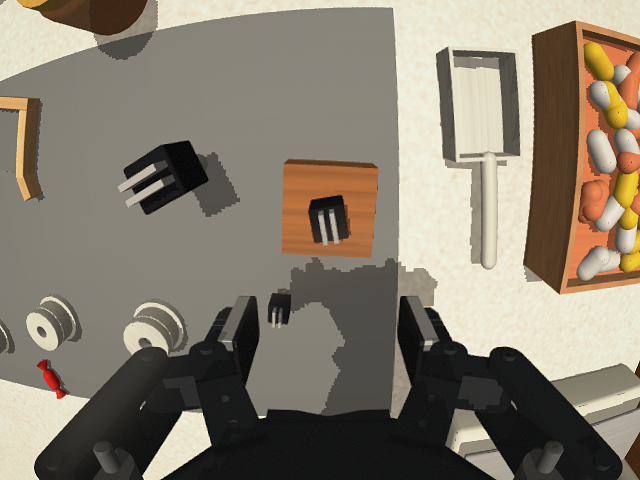

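The wrist view has the rack at (330,208) with the post's grip at about (328,218), slightly turned. I'll crop in for its yaw.

Run:
```python
from h import *
import pickle
c=pickle.load(open("w1.pkl","rb"))
f=c["frame"][150:265,265:395];f=cv2.convertScaleAbs(f,alpha=1.8,beta=10)
cv2.imwrite("pics/w2c.png",cv2.resize(f,None,fx=5,fy=5,interpolation=cv2.INTER_CUBIC))
```

```text
(no output)
```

View pics/w2c.png

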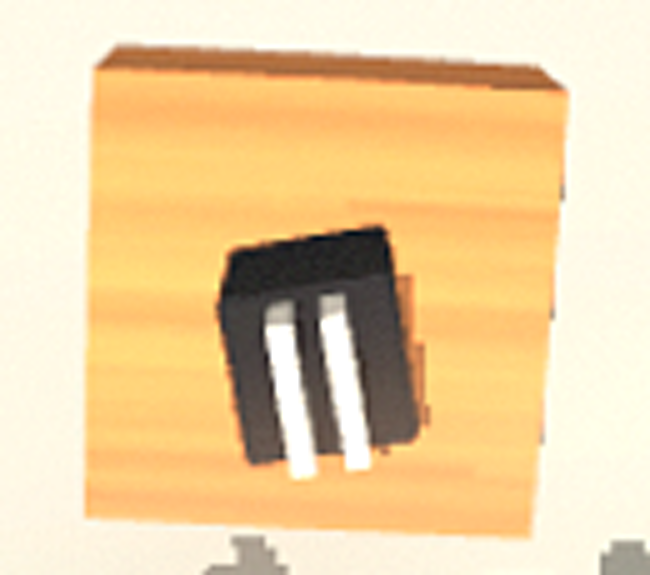

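The top face of the grip has crop corners (222,297), (392,275), (418,440) and (248,463). The rack's top corners are (97,68), (567,90), (532,537) and (87,517).

Run:
```python
from h import *
import pickle
c=pickle.load(open("w1.pkl","rb"))
def P(u,v,z):return atz(c,(u+.5)/5+265-.5,(v+.5)/5+150-.5,z,1)
for L,z in((((222,297),(392,275),(418,440),(248,463)),.073),(((97,68),(567,90),(532,537),(87,517)),.039)):
    q=np.array([P(*p,z) for p in L]);print(q.tolist(),q.mean(0))
    e=np.roll(q,-1,0)-q;print(np.degrees(np.arctan2(e[:,1],e[:,0])),np.linalg.norm(e,axis=1))
# dock from wrist
s=[(0.5)]
```

```text
[[0.5899, -0.2977], [0.5918, -0.3201], [0.569, -0.3228], [0.5668, -0.2999]] [ 0.579375 -0.310125]
[ -85.15169523 -173.24642596   95.48755706    5.44033203] [0.02248044 0.02295931 0.02300543 0.02320453]
[[0.6173, -0.2791], [0.6111, -0.3479], [0.5413, -0.3417], [0.5476, -0.2723]] [ 0.579325 -0.31025 ]
[-95.14937326 174.92401181  84.813015    -5.5721978 ] [0.0690788  0.07007482 0.06968536 0.07003092]
```

Call:
drive_tool(
  moves=[
    {"dx": 0.008, "dy": 0.0, "dz": 0.0, "wx": 0.0, "wy": 0.0, "wz": 0.08, "claw": 0.06},
    {"dx": 0.0125, "dy": 0.0, "dz": -0.02, "wx": 0.0, "wy": 0.0, "wz": 0.145, "claw": 0.06},
    {"dx": 0.0125, "dy": 0.0, "dz": -0.05, "wx": 0.0, "wy": 0.0, "wz": 0.145, "claw": 0.06},
    {"dx": 0.0125, "dy": 0.0, "dz": -0.07, "wx": 0.0, "wy": 0.0, "wz": 0.145, "claw": 0.06},
    {"dx": 0.0125, "dy": 0.0, "dz": -0.07, "wx": 0.0, "wy": 0.0, "wz": 0.145, "claw": 0.06},
    {"dx": 0.0125, "dy": 0.0, "dz": -0.07, "wx": 0.0, "wy": 0.0, "wz": 0.145, "claw": 0.06},
  ],
)

```text
time_s: 1.92
eef_pos: [0.5788, -0.3109, 0.1172]
eef_rot: [[0.995, 0.098, -0.001], [0.098, -0.995, 0.0], [-0.001, -0.0, -1.0]]
wrist_force: [0.8, -0.2, 0.4]
width: 0.0599
grip_force: 0.0
```

Call:
drive_tool(
  moves=[
    {"dx": 0.0005, "dy": 0.0007, "dz": -0.025, "wx": 0.0, "wy": 0.0, "wz": 0.0, "claw": 0.06},
    {"dx": 0.0005, "dy": 0.0007, "dz": -0.053, "wx": 0.0, "wy": 0.0, "wz": 0.0, "claw": 0.06},
    {"dx": 0.0005, "dy": 0.0007, "dz": -0.053, "wx": 0.0, "wy": 0.0, "wz": 0.0, "claw": 0.06},
    {"dx": 0.0005, "dy": 0.0007, "dz": -0.053, "wx": 0.0, "wy": 0.0, "wz": 0.0, "claw": 0.03},
    {"dx": 0.0005, "dy": 0.0007, "dz": -0.053, "wx": 0.0, "wy": 0.0, "wz": 0.0, "claw": 0.015},
    {"dx": 0.0005, "dy": 0.0007, "dz": -0.053, "wx": 0.0, "wy": 0.0, "wz": 0.0, "claw": 0.015},
    {"dx": 0.0005, "dy": 0.0007, "dz": -0.053, "wx": 0.0, "wy": 0.0, "wz": 0.0, "claw": 0.015},
    {"dx": 0.0005, "dy": 0.0007, "dz": -0.053, "wx": 0.0, "wy": 0.0, "wz": 0.0, "claw": 0.015},
    {"dx": 0.0005, "dy": 0.0007, "dz": -0.053, "wx": 0.0, "wy": 0.0, "wz": 0.0, "claw": 0.015},
  ],
  force=30,
)

```text
time_s: 2.67
eef_pos: [0.5824, -0.3104, 0.0668]
eef_rot: [[0.995, 0.1, 0.005], [0.1, -0.995, -0.003], [0.005, 0.003, -1.0]]
wrist_force: [-0.0, -0.5, 7.6]
width: 0.0234
grip_force: 30.4
```

Call:
drive_tool(
  moves=[
    {"dx": -0.001, "dy": 0.0, "dz": 0.02, "wx": 0.0, "wy": 0.0, "wz": 0.0, "claw": 0.015},
    {"dx": -0.002, "dy": 0.0, "dz": 0.05, "wx": 0.0, "wy": 0.0, "wz": 0.0, "claw": 0.015},
    {"dx": -0.002, "dy": 0.0, "dz": 0.09, "wx": 0.0, "wy": 0.0, "wz": 0.0, "claw": 0.015},
    {"dx": -0.027, "dy": 0.03, "dz": 0.095, "wx": 0.0, "wy": 0.0, "wz": 0.0, "claw": 0.015},
    {"dx": -0.052, "dy": 0.06, "dz": 0.095, "wx": 0.0, "wy": 0.0, "wz": 0.0, "claw": 0.015},
    {"dx": -0.077, "dy": 0.09, "dz": 0.095, "wx": 0.0, "wy": 0.0, "wz": 0.0, "claw": 0.015},
    {"dx": -0.102, "dy": 0.12, "dz": 0.095, "wx": 0.0, "wy": 0.0, "wz": 0.0, "claw": 0.015},
    {"dx": -0.127, "dy": 0.15, "dz": 0.095, "wx": 0.0, "wy": 0.0, "wz": 0.0, "claw": 0.015},
    {"dx": -0.15, "dy": 0.18, "dz": 0.095, "wx": 0.0, "wy": 0.0, "wz": 0.0, "claw": 0.015},
    {"dx": -0.15, "dy": 0.18, "dz": 0.095, "wx": 0.0, "wy": 0.0, "wz": 0.0, "claw": 0.015},
  ],
)

```text
time_s: 3.5
eef_pos: [0.4238, -0.1245, 0.1579]
eef_rot: [[0.995, 0.103, -0.007], [0.103, -0.995, 0.004], [-0.007, -0.005, -1.0]]
wrist_force: [-1.5, 0.0, -1.3]
width: 0.0231
grip_force: 30.9
```

Run:
```python
from h import *
import pickle
c=capture("wrist");pickle.dump(c,open("w3.pkl","wb"))
s=robot.observe();p=s["eef_pos"];print(p,s["eef_rot"].round(3).tolist(),s["wrist_force"],s["width"])
for q in([.462,-.129,.043],[.465,.0126,.043],[.43,.1626,.043],p,p-[0,0,.058]):print(np.round(proj(c,q,1)))
cv2.imwrite("pics/w3.png",c["frame"])
```

```text
[ 0.42744619 -0.12689701  0.15878182] [[0.995, 0.103, -0.002], [0.103, -0.995, 0.001], [-0.002, -0.001, -1.0]] [-0.71766794 -1.42619739 -1.10716609] 0.02309221651199994
[341. 185.]
[141. 165.]
[  8. 201.]
[334. 325.]
[333. 268.]
```

View pics/w3.png

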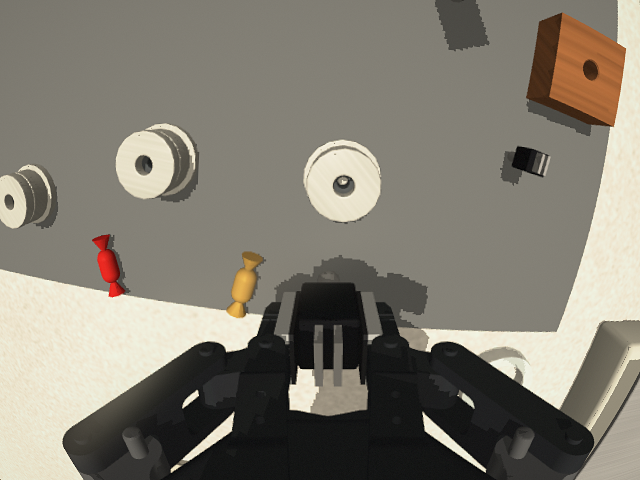

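The wrist view shows the hole centres at about (343,184), (144,165) and (9,202). The held grip's upper outline is at row 283 (columns 302–355), and the stem tip is near (329,275). I'll work out the hole positions and the post's offset in the jaws.

Run:
```python
from h import *
import pickle
c=pickle.load(open("w3.pkl","rb"));s=robot.observe();p=s["eef_pos"];R=s["eef_rot"]
for q in((343,184),(144,165),(9,202)):print(atz(c,*q,.043,1))
for dx in(-.003,0,.003):
  for n,o in(("gripbotL",(.012+dx,.012,.0278)),("gripbotR",(.012+dx,-.012,.0278)),("tipfront",(.0042+dx,0,.0578)),("griptopR",(.012+dx,-.012,-.0062)),("finTop",(dx,0,-.018))):print(dx,n,np.round(proj(c,p+R@np.array(o),1),1))
f=c["frame"]
a=cv2.resize(cv2.convertScaleAbs(f[255:400,270:390],alpha=2.2,beta=25),None,fx=4,fy=4,interpolation=cv2.INTER_CUBIC)
b=cv2.resize(f[150:220,300:390],None,fx=4,fy=4,interpolation=cv2.INTER_CUBIC)
k=np.zeros((580,800,3),np.uint8);k[:,:480]=a;k[:280,480:800]=b[:,:320];
g=cv2.resize(f[135:195,120:170],None,fx=4,fy=4,interpolation=cv2.INTER_CUBIC);k[300:540,480:680]=g
cv2.imwrite("pics/w3c.png",k)
```

```text
[ 0.463 -0.13 ]
[0.4653 0.0102]
[0.429  0.1608]
-0.003 gripbotL [360.6 275.6]
-0.003 gripbotR [307.  275.5]
-0.003 tipfront [333.1 266.3]
-0.003 griptopR [301.9 313. ]
-0.003 finTop [335.  358.9]
0 gripbotL [360.9 269.4]
0 gripbotR [306.9 269.3]
0 tipfront [333.1 261. ]
0 griptopR [301.6 305.7]
0 finTop [335.1 352. ]
0.003 gripbotL [361.1 263.1]
0.003 gripbotR [306.7 263.1]
0.003 tipfront [333.2 255.7]
0.003 griptopR [301.4 298.4]
0.003 finTop [335.2 345. ]
```

View pics/w3c.png

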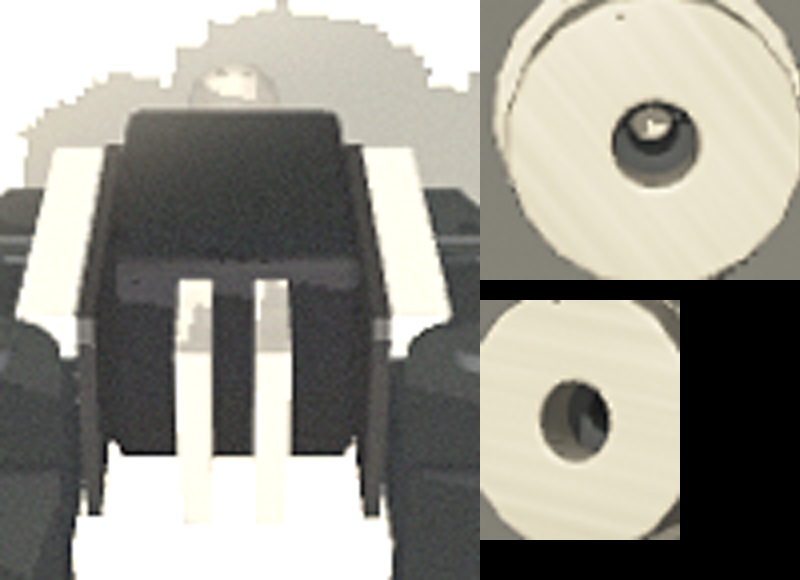

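Call:
drive_tool(
  moves=[
    {"dx": 0.02, "dy": -0.0025, "dz": 0.0, "wx": 0.0, "wy": 0.0, "wz": 0.0, "claw": 0.015},
    {"dx": 0.04, "dy": -0.005, "dz": -0.01, "wx": 0.0, "wy": 0.0, "wz": 0.0, "claw": 0.015},
    {"dx": 0.04, "dy": -0.005, "dz": -0.03, "wx": 0.0, "wy": 0.0, "wz": 0.0, "claw": 0.015},
    {"dx": 0.04, "dy": -0.005, "dz": -0.045, "wx": 0.0, "wy": 0.0, "wz": 0.0, "claw": 0.015},
    {"dx": 0.04, "dy": -0.005, "dz": -0.05, "wx": 0.0, "wy": 0.0, "wz": 0.0, "claw": 0.015},
    {"dx": 0.04, "dy": -0.005, "dz": -0.05, "wx": 0.0, "wy": 0.0, "wz": 0.0, "claw": 0.015},
    {"dx": 0.04, "dy": -0.005, "dz": -0.05, "wx": 0.0, "wy": 0.0, "wz": 0.0, "claw": 0.015},
  ],
)

```text
time_s: 4.13
eef_pos: [0.4712, -0.1348, 0.109]
eef_rot: [[0.995, 0.099, 0.001], [0.099, -0.995, -0.0], [0.001, 0.0, -1.0]]
wrist_force: [0.7, -0.5, -1.2]
width: 0.0232
grip_force: 30.8
```

Run:
```python
from h import *
import pickle
s=robot.observe();p=s["eef_pos"];print(p,s["wrist_force"],s["wrist_torque"])
D=[]
for n in("scene","side"):
    c=capture(n);t=p+s["eef_rot"]@[-.004,0,.058];u,v=np.round(proj(c,t)).astype(int);print(n,u,v,[np.round(proj(c,[.4625,-.130,.043]),1)])
    D.append(cv2.resize(c["frame"][v-45:v+45,u-32:u+33],None,fx=6,fy=6,interpolation=cv2.INTER_CUBIC))
cv2.imwrite("pics/h1.png",np.hstack(D))
```

```text
[ 0.47118948 -0.13481987  0.10896156] [ 0.69610074 -0.51921279 -1.22172109] [-0.00757129 -0.05537177 -0.02815631]
scene 277 244 [array([276.9, 246. ])]
side 349 221 [array([351.5, 226.5])]
```

Call:
drive_tool(
  moves=[
    {"dx": -0.0057, "dy": 0.005, "dz": 0.0, "wx": 0.0, "wy": 0.0, "wz": 0.0, "claw": 0.015},
    {"dx": -0.0057, "dy": 0.005, "dz": 0.0, "wx": 0.0, "wy": 0.0, "wz": 0.0, "claw": 0.015},
    {"dx": -0.0057, "dy": 0.005, "dz": -0.004, "wx": 0.0, "wy": 0.0, "wz": 0.0, "claw": 0.015},
    {"dx": -0.0057, "dy": 0.005, "dz": -0.008, "wx": 0.0, "wy": 0.0, "wz": 0.0, "claw": 0.015},
    {"dx": -0.0057, "dy": 0.005, "dz": -0.011, "wx": 0.0, "wy": 0.0, "wz": 0.0, "claw": 0.015},
    {"dx": -0.0057, "dy": 0.005, "dz": -0.014, "wx": 0.0, "wy": 0.0, "wz": 0.0, "claw": 0.015},
    {"dx": -0.0057, "dy": 0.005, "dz": -0.014, "wx": 0.0, "wy": 0.0, "wz": 0.0, "claw": 0.015},
    {"dx": -0.0057, "dy": 0.005, "dz": -0.014, "wx": 0.0, "wy": 0.0, "wz": 0.0, "claw": 0.015},
  ],
)

```text
time_s: 4.9
eef_pos: [0.4646, -0.1293, 0.094]
eef_rot: [[0.995, 0.1, -0.001], [0.1, -0.995, 0.0], [-0.001, -0.0, -1.0]]
wrist_force: [-0.2, -0.0, -1.7]
width: 0.0235
grip_force: 30.8
```

The tip is 7 mm into the hole with no contact. I'll go on down.

Call:
drive_tool(
  moves=[
    {"dx": 0.0, "dy": 0.0, "dz": -0.003, "wx": 0.0, "wy": 0.0, "wz": 0.0, "claw": 0.015},
    {"dx": 0.0, "dy": 0.0, "dz": -0.006, "wx": 0.0, "wy": 0.0, "wz": 0.0, "claw": 0.015},
    {"dx": 0.0, "dy": 0.0, "dz": -0.009, "wx": 0.0, "wy": 0.0, "wz": 0.0, "claw": 0.015},
    {"dx": 0.0, "dy": 0.0, "dz": -0.01, "wx": 0.0, "wy": 0.0, "wz": 0.0, "claw": 0.015},
    {"dx": 0.0, "dy": 0.0, "dz": -0.01, "wx": 0.0, "wy": 0.0, "wz": 0.0, "claw": 0.015},
  ],
)

```text
time_s: 5.32
eef_pos: [0.4652, -0.1295, 0.086]
eef_rot: [[0.995, 0.1, 0.001], [0.1, -0.995, -0.001], [0.001, 0.001, -1.0]]
wrist_force: [-4.2, 0.3, 11.9]
width: 0.0233
grip_force: 32.6
```

The stem stopped at tip height about 0.028 m with 12 N, so the hole narrows there and this foot is rejected. On to the middle foot.

Call:
drive_tool(
  moves=[
    {"dx": 0.0, "dy": 0.0, "dz": 0.02, "wx": 0.0, "wy": 0.0, "wz": 0.0, "claw": 0.015},
    {"dx": 0.0, "dy": 0.0, "dz": 0.045, "wx": 0.0, "wy": 0.0, "wz": 0.0, "claw": 0.015},
    {"dx": 0.0, "dy": 0.0, "dz": 0.045, "wx": 0.0, "wy": 0.0, "wz": 0.0, "claw": 0.015},
    {"dx": 0.0015, "dy": 0.035, "dz": 0.045, "wx": 0.0, "wy": 0.0, "wz": 0.0, "claw": 0.015},
    {"dx": 0.003, "dy": 0.07, "dz": 0.045, "wx": 0.0, "wy": 0.0, "wz": 0.0, "claw": 0.015},
    {"dx": 0.003, "dy": 0.105, "dz": 0.045, "wx": 0.0, "wy": 0.0, "wz": 0.0, "claw": 0.015},
    {"dx": 0.003, "dy": 0.14, "dz": 0.045, "wx": 0.0, "wy": 0.0, "wz": 0.0, "claw": 0.015},
    {"dx": 0.003, "dy": 0.14, "dz": 0.035, "wx": 0.0, "wy": 0.0, "wz": 0.0, "claw": 0.015},
    {"dx": 0.003, "dy": 0.14, "dz": 0.025, "wx": 0.0, "wy": 0.0, "wz": 0.0, "claw": 0.015},
    {"dx": 0.003, "dy": 0.14, "dz": 0.025, "wx": 0.0, "wy": 0.0, "wz": 0.0, "claw": 0.015},
  ],
)

```text
time_s: 6.15
eef_pos: [0.4663, 0.0117, 0.1073]
eef_rot: [[0.995, 0.102, -0.004], [0.102, -0.995, 0.0], [-0.004, -0.0, -1.0]]
wrist_force: [-0.8, 0.4, -1.5]
width: 0.0236
grip_force: 30.9
```

Call:
drive_tool(
  moves=[
    {"dx": 0.0005, "dy": 0.0, "dz": 0.0, "wx": 0.0, "wy": 0.0, "wz": 0.0, "claw": 0.015},
    {"dx": 0.0005, "dy": 0.0, "dz": -0.004, "wx": 0.0, "wy": 0.0, "wz": 0.0, "claw": 0.015},
    {"dx": 0.0005, "dy": 0.0, "dz": -0.008, "wx": 0.0, "wy": 0.0, "wz": 0.0, "claw": 0.015},
    {"dx": 0.0005, "dy": 0.0, "dz": -0.012, "wx": 0.0, "wy": 0.0, "wz": 0.0, "claw": 0.015},
    {"dx": 0.0005, "dy": 0.0, "dz": -0.015, "wx": 0.0, "wy": 0.0, "wz": 0.0, "claw": 0.015},
    {"dx": 0.0005, "dy": 0.0, "dz": -0.015, "wx": 0.0, "wy": 0.0, "wz": 0.0, "claw": 0.015},
    {"dx": 0.0005, "dy": 0.0, "dz": -0.015, "wx": 0.0, "wy": 0.0, "wz": 0.0, "claw": 0.015},
  ],
)

```text
time_s: 6.73
eef_pos: [0.468, 0.0105, 0.0941]
eef_rot: [[0.995, 0.099, -0.001], [0.099, -0.995, 0.0], [-0.001, -0.0, -1.0]]
wrist_force: [-0.5, 0.4, -1.9]
width: 0.0237
grip_force: 30.8
```

Call:
drive_tool(
  moves=[
    {"dx": 0.0, "dy": 0.0, "dz": -0.003, "wx": 0.0, "wy": 0.0, "wz": 0.0, "claw": 0.015},
    {"dx": 0.0, "dy": 0.0, "dz": -0.006, "wx": 0.0, "wy": 0.0, "wz": 0.0, "claw": 0.015},
    {"dx": 0.0, "dy": 0.0, "dz": -0.009, "wx": 0.0, "wy": 0.0, "wz": 0.0, "claw": 0.015},
    {"dx": 0.0, "dy": 0.0, "dz": -0.01, "wx": 0.0, "wy": 0.0, "wz": 0.0, "claw": 0.015},
    {"dx": 0.0, "dy": 0.0, "dz": -0.01, "wx": 0.0, "wy": 0.0, "wz": 0.0, "claw": 0.015},
  ],
)

```text
time_s: 7.15
eef_pos: [0.4686, 0.0108, 0.086]
eef_rot: [[0.995, 0.1, 0.001], [0.1, -0.995, 0.0], [0.001, -0.0, -1.0]]
wrist_force: [-5.1, 1.6, 13.3]
width: 0.0235
grip_force: 32.8
```

Blocked at the same depth, so this one is rejected too. On to the third foot.

Call:
drive_tool(
  moves=[
    {"dx": 0.0, "dy": 0.0, "dz": 0.02, "wx": 0.0, "wy": 0.0, "wz": 0.0, "claw": 0.015},
    {"dx": 0.0, "dy": 0.0, "dz": 0.045, "wx": 0.0, "wy": 0.0, "wz": 0.0, "claw": 0.015},
    {"dx": 0.0, "dy": 0.0, "dz": 0.045, "wx": 0.0, "wy": 0.0, "wz": 0.0, "claw": 0.015},
    {"dx": -0.009, "dy": 0.037, "dz": 0.045, "wx": 0.0, "wy": 0.0, "wz": 0.0, "claw": 0.015},
    {"dx": -0.018, "dy": 0.075, "dz": 0.045, "wx": 0.0, "wy": 0.0, "wz": 0.0, "claw": 0.015},
    {"dx": -0.027, "dy": 0.112, "dz": 0.045, "wx": 0.0, "wy": 0.0, "wz": 0.0, "claw": 0.015},
    {"dx": -0.036, "dy": 0.1505, "dz": 0.045, "wx": 0.0, "wy": 0.0, "wz": 0.0, "claw": 0.015},
    {"dx": -0.036, "dy": 0.1505, "dz": 0.035, "wx": 0.0, "wy": 0.0, "wz": 0.0, "claw": 0.015},
    {"dx": -0.036, "dy": 0.1505, "dz": 0.025, "wx": 0.0, "wy": 0.0, "wz": 0.0, "claw": 0.015},
    {"dx": -0.036, "dy": 0.1505, "dz": 0.025, "wx": 0.0, "wy": 0.0, "wz": 0.0, "claw": 0.015},
  ],
)

```text
time_s: 7.98
eef_pos: [0.445, 0.0762, 0.1123]
eef_rot: [[0.989, 0.15, -0.007], [0.15, -0.988, 0.031], [-0.002, -0.032, -0.999]]
wrist_force: [0.2, -0.3, -1.0]
width: 0.0231
grip_force: 30.9
```

Call:
drive_tool(
  moves=[
    {"dx": 0.0, "dy": 0.0, "dz": 0.0, "wx": 0.0, "wy": 0.0, "wz": 0.0, "claw": 0.015},
    {"dx": 0.0, "dy": 0.0, "dz": -0.002, "wx": 0.0, "wy": 0.0, "wz": 0.0, "claw": 0.015},
    {"dx": 0.0, "dy": 0.0, "dz": -0.002, "wx": 0.0, "wy": 0.0, "wz": 0.0, "claw": 0.015},
  ],
)

```text
time_s: 8.23
eef_pos: [0.4453, 0.0765, 0.1111]
eef_rot: [[0.989, 0.15, -0.006], [0.15, -0.988, 0.032], [-0.002, -0.032, -0.999]]
wrist_force: [-0.3, -0.9, -1.3]
width: 0.0234
grip_force: 30.9
```

Run:
```python
from h import *
s=robot.observe();print(s["joint_positions"].round(1),s["eef_pos"])
```

```text
[  8.6  15.  -20.1  55.    1.9 179.9] [0.44531774 0.07649479 0.1110866 ]
```

Joint 6 is at its 180° limit. A larger tool yaw frees it.

Call:
drive_tool(
  moves=[
    {"dx": 0.0, "dy": 0.0, "dz": 0.0, "wx": 0.0, "wy": 0.0, "wz": 0.1, "claw": 0.015},
    {"dx": 0.0, "dy": 0.0, "dz": 0.0, "wx": 0.0, "wy": 0.0, "wz": 0.2, "claw": 0.015},
    {"dx": 0.0, "dy": 0.0, "dz": 0.0, "wx": 0.0, "wy": 0.0, "wz": 0.3, "claw": 0.015},
    {"dx": 0.0, "dy": 0.0, "dz": 0.0, "wx": 0.0, "wy": 0.0, "wz": 0.37, "claw": 0.015},
    {"dx": 0.0, "dy": 0.0, "dz": 0.0, "wx": 0.0, "wy": 0.0, "wz": 0.37, "claw": 0.015},
    {"dx": 0.0, "dy": 0.0, "dz": 0.0, "wx": 0.0, "wy": 0.0, "wz": 0.37, "claw": 0.015},
  ],
)

```text
time_s: 8.73
eef_pos: [0.4456, 0.0768, 0.1117]
eef_rot: [[0.868, 0.496, -0.016], [0.496, -0.868, 0.028], [-0.0, -0.032, -0.999]]
wrist_force: [0.5, -0.9, -1.4]
width: 0.0232
grip_force: 30.9
```

Call:
drive_tool(
  moves=[
    {"dx": 0.0, "dy": 0.0, "dz": 0.01, "wx": -0.028, "wy": -0.016, "wz": 0.0, "claw": 0.015},
    {"dx": -0.0045, "dy": 0.03, "dz": 0.01, "wx": -0.028, "wy": -0.016, "wz": 0.0, "claw": 0.015},
    {"dx": -0.009, "dy": 0.06, "dz": 0.01, "wx": -0.028, "wy": -0.016, "wz": 0.0, "claw": 0.015},
    {"dx": -0.0136, "dy": 0.0857, "dz": 0.01, "wx": -0.028, "wy": -0.016, "wz": 0.0, "claw": 0.015},
    {"dx": -0.0136, "dy": 0.0857, "dz": 0.0, "wx": -0.028, "wy": -0.016, "wz": 0.0, "claw": 0.015},
    {"dx": -0.0136, "dy": 0.0857, "dz": 0.0, "wx": -0.028, "wy": -0.016, "wz": 0.0, "claw": 0.015},
    {"dx": -0.0136, "dy": 0.0857, "dz": 0.0, "wx": -0.028, "wy": -0.016, "wz": 0.0, "claw": 0.015},
  ],
)

```text
time_s: 9.32
eef_pos: [0.4311, 0.1625, 0.1112]
eef_rot: [[0.867, 0.498, -0.002], [0.498, -0.867, -0.001], [-0.003, -0.0, -1.0]]
wrist_force: [-0.1, 0.2, -1.0]
width: 0.0235
grip_force: 30.9
```

Vertical and above the third foot. Descend.

Call:
drive_tool(
  moves=[
    {"dx": 0.0005, "dy": 0.0, "dz": -0.005, "wx": 0.0, "wy": 0.0, "wz": 0.0, "claw": 0.015},
    {"dx": 0.0005, "dy": 0.0, "dz": -0.009, "wx": 0.0, "wy": 0.0, "wz": 0.0, "claw": 0.015},
    {"dx": 0.0005, "dy": 0.0, "dz": -0.013, "wx": 0.0, "wy": 0.0, "wz": 0.0, "claw": 0.015},
    {"dx": 0.0005, "dy": 0.0, "dz": -0.017, "wx": 0.0, "wy": 0.0, "wz": 0.0, "claw": 0.015},
    {"dx": 0.0005, "dy": 0.0, "dz": -0.017, "wx": 0.0, "wy": 0.0, "wz": 0.0, "claw": 0.015},
  ],
)

```text
time_s: 9.73
eef_pos: [0.4316, 0.1621, 0.0936]
eef_rot: [[0.868, 0.497, -0.003], [0.497, -0.868, -0.0], [-0.003, -0.001, -1.0]]
wrist_force: [-0.4, -0.4, -1.8]
width: 0.0237
grip_force: 30.8
```

Call:
drive_tool(
  moves=[
    {"dx": 0.0, "dy": 0.0, "dz": -0.003, "wx": 0.0, "wy": 0.0, "wz": 0.0, "claw": 0.015},
    {"dx": 0.0, "dy": 0.0, "dz": -0.006, "wx": 0.0, "wy": 0.0, "wz": 0.0, "claw": 0.015},
    {"dx": 0.0, "dy": 0.0, "dz": -0.009, "wx": 0.0, "wy": 0.0, "wz": 0.0, "claw": 0.015},
    {"dx": 0.0, "dy": 0.0, "dz": -0.011, "wx": 0.0, "wy": 0.0, "wz": 0.0, "claw": 0.015},
    {"dx": 0.0, "dy": 0.0, "dz": -0.011, "wx": 0.0, "wy": 0.0, "wz": 0.0, "claw": 0.015},
  ],
)

```text
time_s: 10.15
eef_pos: [0.4319, 0.1626, 0.083]
eef_rot: [[0.867, 0.498, -0.002], [0.498, -0.867, -0.0], [-0.002, -0.0, -1.0]]
wrist_force: [-1.2, 0.9, -2.9]
width: 0.0232
grip_force: 30.8
```

It's past the ledge depth with no contact, so this is the clear foot. I'll seat the post.

Call:
drive_tool(
  moves=[
    {"dx": 0.0, "dy": 0.0, "dz": -0.004, "wx": 0.0, "wy": 0.0, "wz": 0.0, "claw": 0.015},
    {"dx": 0.0, "dy": 0.0, "dz": -0.008, "wx": 0.0, "wy": 0.0, "wz": 0.0, "claw": 0.015},
    {"dx": 0.0, "dy": 0.0, "dz": -0.011, "wx": 0.0, "wy": 0.0, "wz": 0.0, "claw": 0.015},
    {"dx": 0.0, "dy": 0.0, "dz": -0.0135, "wx": 0.0, "wy": 0.0, "wz": 0.0, "claw": 0.015},
    {"dx": 0.0, "dy": 0.0, "dz": -0.0135, "wx": 0.0, "wy": 0.0, "wz": 0.0, "claw": 0.015},
    {"dx": 0.0, "dy": 0.0, "dz": -0.0135, "wx": 0.0, "wy": 0.0, "wz": 0.0, "claw": 0.015},
  ],
)

```text
time_s: 10.65
eef_pos: [0.4325, 0.1627, 0.0708]
eef_rot: [[0.867, 0.498, -0.0], [0.498, -0.867, 0.0], [-0.0, -0.0, -1.0]]
wrist_force: [-3.1, 0.6, 6.7]
width: 0.0235
grip_force: 31.9
```

Run:
```python
from h import *
import pickle
d=pickle.load(open("c0.pkl","rb"));c=d["side"];e=d["scene"]
# fit dock pose to both cameras' rail masks via projected top-face silhouettes (HSV wood)
from scipy.optimize import minimize
def model():
    # top faces z=.023 polygons in dock frame: straight rails from elbow to back, back rail
    y=.032;t=.012
    return [np.array([[-.0,-y],[.041,-y-t],[.041,y+t],[.029,y],[.029,-y]])]
pts={"scene":[((700,250),(.041,.044)),((613,295),(.041,-.044))],"side":[((92,286),(.041,-.044)),((18,355),(.041,.044))]}
# image masks
def mask(f):
    h=cv2.cvtColor(f,cv2.COLOR_BGR2HSV);return ((h[...,0]>8)&(h[...,0]<22)&(h[...,1]>90)&(h[...,2]>110)).astype(np.uint8)*255
M={"scene":mask(d["scene"]["frame"]),"side":mask(d["side"]["frame"])}
roi={"scene":(228,285,370,450),"side":(255,315,184,270)}
def boxes():
    y=.032;t=.012
    fl=lambda s:[[-.064,s*.0435],[-.064,s*.0555],[-.04,s*.044],[-.04,s*.032]]
    return [[[-.04,y],[.041,y],[.041,y+t],[-.04,y+t]],[[-.04,-y],[.041,-y],[.041,-y-t],[-.04,-y-t]],[[.029,-y],[.041,-y],[.041,y],[.029,y]],fl(1),fl(-1)]
def render(c,x,shape):
    k=np.zeros(shape,np.uint8);C,S=np.cos(x[2]),np.sin(x[2])
    for b in boxes():
        P=[proj(c,[x[0]+C*p-S*q,x[1]+S*p+C*q,z]) for p,q in b for z in(.003,.023)]
        h=cv2.convexHull(np.round(np.array(P)*16).astype(np.int32));cv2.fillConvexPoly(k,h,255,cv2.LINE_AA,4)
    return k
def cost(x):
    s=0
    for n in M:
        a,b,l,r=roi[n];k=render(d[n],x,M[n].shape)
        s+=np.abs(k[a:b,l:r].astype(float)-M[n][a:b,l:r]).sum()/255
    return s
for n in M: a,b,l,r=roi[n];print(n,(M[n][a:b,l:r]>0).sum())
best=None
for yaw in(-.4,-.3,-.2):
    r=minimize(cost,[.677,.032,yaw],method="Nelder-Mead",options=dict(initial_simplex=np.array([[.677,.032,yaw],[.687,.032,yaw],[.677,.042,yaw],[.677,.032,yaw+.1]])))
    print(r.x.round(4),r.fun)
s=robot.observe();print(s["eef_pos"],s["wrist_force"],s["joint_positions"].round(1))
```

```text
scene 1239
side 1546
[ 0.687   0.0258 -0.2784] 1430.9843137254902
[ 0.687   0.0257 -0.2775] 1429.007843137255
[ 0.6872  0.0258 -0.2862] 1433.6431372549018
[0.43254986 0.16269884 0.07077095] [-3.05149148  0.61191181  6.67938292] [ 20.6  18.9 -21.7  49.4   0.  170.7]
```

The post is home at TCP z 0.0708, as predicted. I'll check the dock fit with one overlay.

Run:
```python
from h import *
import pickle
d=pickle.load(open("c0.pkl","rb"))
y=.032;t=.012
poly=np.array([[-.064,y+t/2+.0055],[-.04,y],[.029,y],[.029,-y],[-.04,-y],[-.064,-.0435],[-.064,-.0555],[-.04,-y-t],[.041,-y-t],[.041,y+t],[-.04,y+t],[-.064,.0555]])
out=[]
for n,(a,b,l,r) in(("scene",(220,290,365,455)),("side",(250,320,180,270))):
    k=4.4;f=cv2.resize(d[n]["frame"][a:b,l:r],None,fx=k,fy=k,interpolation=cv2.INTER_CUBIC)
    for x,col in(((.677,.030,-.29),(0,0,255)),((.687,.0258,-.28),(0,255,0))):
        C,S=np.cos(x[2]),np.sin(x[2])
        P=np.array([proj(d[n],[x[0]+C*p-S*q,x[1]+S*p+C*q,.023]) for p,q in poly])
        cv2.polylines(f,[np.round(((P+.5-[l,a])*k-.5)*16).astype(np.int32)],True,col,1,cv2.LINE_AA,4)
    out.append(f)
o=np.hstack(out);print(o.shape);cv2.imwrite("pics/dock.png",o)
```

```text
(308, 792, 3)
```

View pics/dock.png

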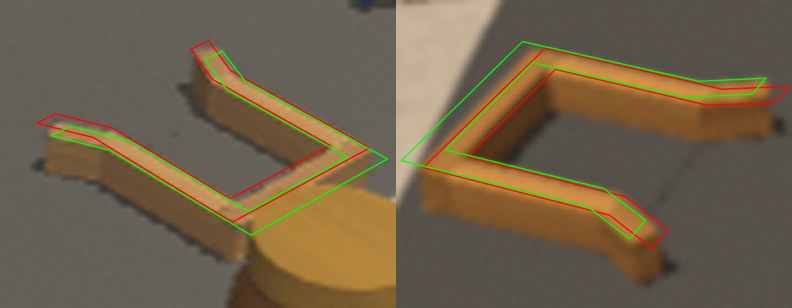

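The red outline at (0.678, 0.030, −0.29 rad) matches the dock's back and rails in both views. I'll slide the foot to a point in front of the mouth.

Call:
drive_tool(
  moves=[
    {"dx": 0.005, "dy": -0.0035, "dz": 0.001, "wx": 0.0, "wy": 0.0, "wz": 0.0, "claw": 0.015},
    {"dx": 0.014, "dy": -0.01, "dz": 0.001, "wx": 0.0, "wy": 0.0, "wz": 0.0, "claw": 0.015},
    {"dx": 0.027, "dy": -0.019, "dz": 0.001, "wx": 0.0, "wy": 0.0, "wz": 0.0, "claw": 0.015},
    {"dx": 0.04, "dy": -0.028, "dz": 0.001, "wx": 0.0, "wy": 0.0, "wz": 0.0, "claw": 0.015},
    {"dx": 0.053, "dy": -0.037, "dz": 0.001, "wx": 0.0, "wy": 0.0, "wz": 0.0, "claw": 0.015},
    {"dx": 0.066, "dy": -0.0465, "dz": 0.001, "wx": 0.0, "wy": 0.0, "wz": 0.0, "claw": 0.015},
    {"dx": 0.079, "dy": -0.0555, "dz": 0.001, "wx": 0.0, "wy": 0.0, "wz": 0.0, "claw": 0.015},
    {"dx": 0.09, "dy": -0.0635, "dz": 0.001, "wx": 0.0, "wy": 0.0, "wz": 0.0, "claw": 0.015},
    {"dx": 0.097, "dy": -0.068, "dz": 0.001, "wx": 0.0, "wy": 0.0, "wz": 0.0, "claw": 0.015},
    {"dx": 0.1, "dy": -0.0705, "dz": 0.001, "wx": 0.0, "wy": 0.0, "wz": 0.0, "claw": 0.015},
  ],
)

```text
time_s: 11.48
eef_pos: [0.5337, 0.0911, 0.0709]
eef_rot: [[0.868, 0.497, -0.0], [0.497, -0.868, -0.0], [-0.0, -0.0, -1.0]]
wrist_force: [-1.7, 2.0, 3.2]
width: 0.0229
grip_force: 31.3
```

Call:
drive_tool(
  moves=[
    {"dx": 0.008, "dy": -0.0055, "dz": 0.0, "wx": 0.0, "wy": 0.0, "wz": 0.0, "claw": 0.015},
    {"dx": 0.019, "dy": -0.013, "dz": 0.0, "wx": 0.0, "wy": 0.0, "wz": 0.0, "claw": 0.015},
    {"dx": 0.031, "dy": -0.0215, "dz": 0.0, "wx": 0.0, "wy": 0.0, "wz": 0.0, "claw": 0.015},
    {"dx": 0.0415, "dy": -0.029, "dz": 0.0, "wx": 0.0, "wy": 0.0, "wz": 0.0, "claw": 0.015},
    {"dx": 0.0485, "dy": -0.031, "dz": 0.0, "wx": 0.0, "wy": 0.0, "wz": 0.0, "claw": 0.015},
    {"dx": 0.056, "dy": -0.033, "dz": 0.0, "wx": 0.0, "wy": 0.0, "wz": 0.0, "claw": 0.015},
    {"dx": 0.0635, "dy": -0.0355, "dz": 0.0, "wx": 0.0, "wy": 0.0, "wz": 0.0, "claw": 0.015},
    {"dx": 0.071, "dy": -0.0375, "dz": 0.0, "wx": 0.0, "wy": 0.0, "wz": 0.0, "claw": 0.015},
    {"dx": 0.0785, "dy": -0.04, "dz": 0.0, "wx": 0.0, "wy": 0.0, "wz": 0.0, "claw": 0.015},
    {"dx": 0.0785, "dy": -0.04, "dz": 0.0, "wx": 0.0, "wy": 0.0, "wz": 0.0, "claw": 0.015},
  ],
)

```text
time_s: 12.32
eef_pos: [0.6129, 0.0518, 0.071]
eef_rot: [[0.867, 0.498, 0.002], [0.498, -0.867, -0.001], [0.001, 0.001, -1.0]]
wrist_force: [0.0, -0.1, -1.2]
width: 0.0235
grip_force: 30.9
```

Call:
drive_tool(
  moves=[
    {"dx": 0.006, "dy": -0.0018, "dz": -0.0005, "wx": 0.0, "wy": 0.0, "wz": 0.0, "claw": 0.015},
    {"dx": 0.012, "dy": -0.0036, "dz": -0.0007, "wx": 0.0, "wy": 0.0, "wz": 0.0, "claw": 0.015},
    {"dx": 0.018, "dy": -0.0054, "dz": -0.0007, "wx": 0.0, "wy": 0.0, "wz": 0.0, "claw": 0.015},
    {"dx": 0.024, "dy": -0.0072, "dz": -0.0007, "wx": 0.0, "wy": 0.0, "wz": 0.0, "claw": 0.015},
    {"dx": 0.03, "dy": -0.009, "dz": -0.0007, "wx": 0.0, "wy": 0.0, "wz": 0.0, "claw": 0.015},
    {"dx": 0.036, "dy": -0.0108, "dz": -0.0007, "wx": 0.0, "wy": 0.0, "wz": 0.0, "claw": 0.015},
    {"dx": 0.042, "dy": -0.0126, "dz": -0.0007, "wx": 0.0, "wy": 0.0, "wz": 0.0, "claw": 0.015},
    {"dx": 0.047, "dy": -0.0141, "dz": -0.0007, "wx": 0.0, "wy": 0.0, "wz": 0.0, "claw": 0.015},
    {"dx": 0.052, "dy": -0.0156, "dz": -0.0007, "wx": 0.0, "wy": 0.0, "wz": 0.0, "claw": 0.015},
    {"dx": 0.056, "dy": -0.0168, "dz": -0.0007, "wx": 0.0, "wy": 0.0, "wz": 0.0, "claw": 0.015},
  ],
)

```text
time_s: 13.15
eef_pos: [0.6673, 0.0353, 0.0709]
eef_rot: [[0.867, 0.498, -0.001], [0.498, -0.867, 0.0], [-0.001, -0.0, -1.0]]
wrist_force: [-5.2, 2.2, 5.7]
width: 0.0234
grip_force: 31.8
```

Good. I'll go on gently until it touches the back.

Call:
drive_tool(
  moves=[
    {"dx": 0.003, "dy": -0.0009, "dz": 0.0, "wx": 0.0, "wy": 0.0, "wz": 0.0, "claw": 0.015},
    {"dx": 0.006, "dy": -0.0018, "dz": 0.0, "wx": 0.0, "wy": 0.0, "wz": 0.0, "claw": 0.015},
    {"dx": 0.009, "dy": -0.0027, "dz": 0.0, "wx": 0.0, "wy": 0.0, "wz": 0.0, "claw": 0.015},
    {"dx": 0.012, "dy": -0.0036, "dz": 0.0, "wx": 0.0, "wy": 0.0, "wz": 0.0, "claw": 0.015},
    {"dx": 0.012, "dy": -0.0036, "dz": 0.0, "wx": 0.0, "wy": 0.0, "wz": 0.0, "claw": 0.015},
    {"dx": 0.012, "dy": -0.0036, "dz": 0.0, "wx": 0.0, "wy": 0.0, "wz": 0.0, "claw": 0.015},
  ],
)

```text
time_s: 13.65
eef_pos: [0.6797, 0.0316, 0.0709]
eef_rot: [[0.867, 0.498, 0.001], [0.498, -0.867, -0.0], [0.0, 0.001, -1.0]]
wrist_force: [-2.0, 0.5, 4.5]
width: 0.0233
grip_force: 31.7
```

No back contact yet.

Call:
drive_tool(
  moves=[
    {"dx": 0.002, "dy": -0.0006, "dz": 0.0, "wx": 0.0, "wy": 0.0, "wz": 0.0, "claw": 0.015},
    {"dx": 0.004, "dy": -0.0012, "dz": 0.0, "wx": 0.0, "wy": 0.0, "wz": 0.0, "claw": 0.015},
    {"dx": 0.006, "dy": -0.0018, "dz": 0.0, "wx": 0.0, "wy": 0.0, "wz": 0.0, "claw": 0.015},
    {"dx": 0.006, "dy": -0.0018, "dz": 0.0, "wx": 0.0, "wy": 0.0, "wz": 0.0, "claw": 0.015},
    {"dx": 0.006, "dy": -0.0018, "dz": 0.0, "wx": 0.0, "wy": 0.0, "wz": 0.0, "claw": 0.015},
  ],
)

```text
time_s: 14.07
eef_pos: [0.6839, 0.0303, 0.0708]
eef_rot: [[0.867, 0.498, -0.003], [0.498, -0.867, 0.0], [-0.002, -0.002, -1.0]]
wrist_force: [-5.3, 2.8, 6.8]
width: 0.0237
grip_force: 32.1
```

Call:
drive_tool(
  moves=[
    {"dx": 0.002, "dy": -0.0006, "dz": 0.0, "wx": 0.0, "wy": 0.0, "wz": 0.0, "claw": 0.015},
    {"dx": 0.003, "dy": -0.0009, "dz": 0.0, "wx": 0.0, "wy": 0.0, "wz": 0.0, "claw": 0.015},
    {"dx": 0.003, "dy": -0.0009, "dz": 0.0, "wx": 0.0, "wy": 0.0, "wz": 0.0, "claw": 0.015},
    {"dx": 0.003, "dy": -0.0009, "dz": 0.0, "wx": 0.0, "wy": 0.0, "wz": 0.0, "claw": 0.015},
  ],
)

```text
time_s: 14.4
eef_pos: [0.6845, 0.0302, 0.071]
eef_rot: [[0.867, 0.499, -0.007], [0.499, -0.867, 0.002], [-0.006, -0.005, -1.0]]
wrist_force: [-12.5, 3.3, 12.6]
width: 0.0233
grip_force: 32.7
```

It is firm against the back (12 N with no motion). I'll relax the push, then release.

Call:
drive_tool(
  moves=[
    {"dx": -0.002, "dy": 0.0006, "dz": 0.001, "wx": 0.0, "wy": 0.0, "wz": 0.0, "claw": 0.015},
    {"dx": -0.0035, "dy": 0.001, "dz": 0.0015, "wx": 0.0, "wy": 0.0, "wz": 0.0, "claw": 0.015},
    {"dx": -0.0035, "dy": 0.001, "dz": 0.0015, "wx": 0.0, "wy": 0.0, "wz": 0.0, "claw": 0.015},
    {"dx": -0.0035, "dy": 0.001, "dz": 0.0015, "wx": 0.0, "wy": 0.0, "wz": 0.0, "claw": 0.015},
  ],
)

```text
time_s: 14.73
eef_pos: [0.6838, 0.0301, 0.071]
eef_rot: [[0.867, 0.498, -0.002], [0.498, -0.867, 0.0], [-0.002, -0.001, -1.0]]
wrist_force: [-2.9, 2.2, -0.4]
width: 0.0236
grip_force: 31.0
```

Call:
drive_tool(
  moves=[
    {"dx": 0.0, "dy": 0.0, "dz": 0.0, "wx": 0.0, "wy": 0.0, "wz": 0.0, "claw": 0.027},
    {"dx": 0.0, "dy": 0.0, "dz": 0.0, "wx": 0.0, "wy": 0.0, "wz": 0.0, "claw": 0.035},
    {"dx": 0.0, "dy": 0.0, "dz": 0.0, "wx": 0.0, "wy": 0.0, "wz": 0.0, "claw": 0.05},
    {"dx": 0.0, "dy": 0.0, "dz": 0.0, "wx": 0.0, "wy": 0.0, "wz": 0.0, "claw": 0.055},
    {"dx": 0.0, "dy": 0.0, "dz": 0.0, "wx": 0.0, "wy": 0.0, "wz": 0.0, "claw": 0.055},
    {"dx": 0.0, "dy": 0.0, "dz": 0.01, "wx": 0.0, "wy": 0.0, "wz": 0.0, "claw": 0.055},
    {"dx": 0.0, "dy": 0.0, "dz": 0.03, "wx": 0.0, "wy": 0.0, "wz": 0.0, "claw": 0.055},
    {"dx": 0.0, "dy": 0.0, "dz": 0.06, "wx": 0.0, "wy": 0.0, "wz": 0.0, "claw": 0.055},
    {"dx": -0.01, "dy": 0.0, "dz": 0.09, "wx": 0.0, "wy": 0.0, "wz": 0.0, "claw": 0.055},
    {"dx": -0.03, "dy": 0.0, "dz": 0.12, "wx": 0.0, "wy": 0.0, "wz": 0.0, "claw": 0.055},
  ],
)

```text
time_s: 15.57
eef_pos: [0.6554, 0.0299, 0.1934]
eef_rot: [[0.867, 0.498, 0.001], [0.498, -0.867, -0.0], [0.001, 0.001, -1.0]]
wrist_force: [0.8, -0.0, -0.0]
width: 0.0549
grip_force: 0.0
```

Call:
drive_tool(
  moves=[
    {"dx": -0.03, "dy": 0.0, "dz": 0.01, "wx": 0.0, "wy": 0.0, "wz": 0.0, "claw": 0.055},
    {"dx": -0.06, "dy": 0.0, "dz": 0.01, "wx": 0.0, "wy": 0.0, "wz": 0.0, "claw": 0.055},
    {"dx": -0.09, "dy": 0.0, "dz": 0.01, "wx": 0.0, "wy": 0.0, "wz": 0.0, "claw": 0.055},
    {"dx": -0.09, "dy": 0.0, "dz": 0.01, "wx": 0.0, "wy": 0.0, "wz": 0.0, "claw": 0.055},
  ],
)

```text
time_s: 15.9
eef_pos: [0.5572, 0.0298, 0.2021]
eef_rot: [[0.867, 0.498, -0.008], [0.498, -0.867, -0.001], [-0.007, -0.003, -1.0]]
wrist_force: [-0.5, 0.0, -1.1]
width: 0.0549
grip_force: 0.0
```

Run:
```python
from h import *
import pickle
d=pickle.load(open("c0.pkl","rb"))
for n in("side","scene"):
    c=capture(n);f=c["frame"];print(n)
    # foot silhouettes: bright low-sat pixels around predicted holes
    base={"side":(110,235),"scene":(110,235)}
    for q,nm in(([.681,.029,.06],"post grip"),):
        u,v=np.round(proj(c,q)).astype(int);w=f[v-40:v+25,u-25:u+25].max(2)<45
        ys,xs=np.nonzero(w);print(nm,u,v,"dark n",w.sum(),"cols",np.percentile(xs,[3,97])+u-25,"rows",np.percentile(ys,[3,97])+v-40)
        for z in(.043,.077):print(np.array([np.round(proj(c,[.681+a,.029+b,z]),0) for a in(-.012,.012) for b in(-.012,.012)]).tolist())
    # rejected feet unchanged
    for q in([.4625,-.130,.03],[.4653,.0107,.03]):
        u,v=np.round(proj(c,q)).astype(int);A=f[v-25:v+25,u-25:u+25].astype(int);B=d[n]["frame"][v-25:v+25,u-25:u+25]
        g=lambda X:cv2.cvtColor(X.astype(np.uint8),cv2.COLOR_BGR2GRAY).astype(np.float32)
        print("foot shift px",cv2.phaseCorrelate(g(B),g(A)))
    cv2.imwrite(f"pics/end_{n}.png",f)
s=robot.observe();print(s["eef_pos"],s["wrist_force"])
```

```text
side
post grip 216 260 dark n 311 cols [209. 224.] rows [235. 270.]
[[226.0, 265.0], [223.0, 273.0], [212.0, 264.0], [208.0, 272.0]]
[[224.0, 248.0], [221.0, 256.0], [210.0, 247.0], [206.0, 255.0]]
foot shift px ((0.3942065989278589, 0.2723133587785007), 0.8975197837829589)
foot shift px ((0.19342499251311907, 1.624544397714942), 0.23788863677978517)
scene
post grip 421 236 dark n 131 cols [414. 426.] rows [233. 245.]
[[411.0, 245.0], [417.0, 239.0], [423.0, 249.0], [428.0, 243.0]]
[[413.0, 230.0], [418.0, 224.0], [425.0, 233.0], [430.0, 228.0]]
foot shift px ((0.057642389989748466, 0.22746890622387284), 0.8284533416748047)
foot shift px ((0.5083402101036043, 1.1565495527362337), 0.19076457958221435)
[0.56356171 0.03000322 0.20319683] [ 1.50053158 -0.22919052  0.68382383]
```

Call:
drive_tool(
  moves=[
    {"dx": -0.02, "dy": -0.03, "dz": 0.015, "wx": 0.0, "wy": 0.0, "wz": 0.0, "claw": 0.055},
    {"dx": -0.04, "dy": -0.06, "dz": 0.03, "wx": 0.0, "wy": 0.0, "wz": 0.0, "claw": 0.055},
    {"dx": -0.06, "dy": -0.09, "dz": 0.045, "wx": 0.0, "wy": 0.0, "wz": 0.0, "claw": 0.055},
    {"dx": -0.08, "dy": -0.12, "dz": 0.06, "wx": 0.0, "wy": 0.0, "wz": 0.0, "claw": 0.055},
    {"dx": -0.1, "dy": -0.15, "dz": 0.075, "wx": 0.0, "wy": 0.0, "wz": 0.0, "claw": 0.055},
    {"dx": -0.12, "dy": -0.18, "dz": 0.09, "wx": 0.0, "wy": 0.0, "wz": 0.0, "claw": 0.055},
    {"dx": -0.14, "dy": -0.21, "dz": 0.1, "wx": 0.0, "wy": 0.0, "wz": 0.0, "claw": 0.055},
    {"dx": -0.16, "dy": -0.24, "dz": 0.1, "wx": 0.0, "wy": 0.0, "wz": 0.0, "claw": 0.055},
    {"dx": -0.18, "dy": -0.27, "dz": 0.1, "wx": 0.0, "wy": 0.0, "wz": 0.0, "claw": 0.055},
    {"dx": -0.18, "dy": -0.27, "dz": 0.1, "wx": 0.0, "wy": 0.0, "wz": 0.0, "claw": 0.055},
  ],
)

```text
time_s: 16.83
eef_pos: [0.3828, -0.2454, 0.3034]
eef_rot: [[0.871, 0.491, 0.001], [0.491, -0.871, -0.004], [-0.002, 0.004, -1.0]]
wrist_force: [0.2, 0.7, -0.3]
width: 0.0552
grip_force: 0.0
```

Run:
```python
from h import *
import pickle
d=pickle.load(open("c0.pkl","rb"))
from scipy.optimize import minimize
for n in("side","scene"):
    c=capture(n);f=c["frame"];print(n)
    u,v=np.round(proj(c,[.681,.029,.05])).astype(int)
    x0,y0,x1,y1=u-30,v-45,u+30,v+35
    F=cv2.absdiff(f,d[n]["frame"]).max(2);w=f.max(2)
    dk=((w<60)&(F>15))[y0:y1,x0:x1];h=cv2.cvtColor(f,cv2.COLOR_BGR2HSV)
    br=((h[...,1]<70)&(h[...,2]>110)&(F>15))[y0:y1,x0:x1]
    st=lambda m:[np.percentile(np.nonzero(m)[k],[2,50,98])+(y0,x0)[k] for k in(1,0)]
    print("dark",dk.sum(),st(dk),"bright",br.sum(),st(br))
    def hull(q,r,z0,z1,N=40,sq=0):
        t=np.linspace(0,2*np.pi,N) if not sq else np.radians(29.8+np.array([45,135,225,315]))
        return np.array([proj(c,[q[0]+r*np.cos(a),q[1]+r*np.sin(a),z]) for a in t for z in(z0,z1)])
    for nm,a in(("foot",(.029,.003,.011)),("body",(.025,.011,.043))):H=hull((.681,.029),*a);print(nm,H.min(0).round(),H.max(0).round())
    H=hull((.681,.029),.017,.043,.077,sq=1);print("grip",H.min(0).round(),H.max(0).round())
    for q in([.4625,-.130,.03],[.4653,.0107,.03]):
        u,v=np.round(proj(c,q)).astype(int);g=[cv2.cvtColor(X,cv2.COLOR_BGR2GRAY)[v-25:v+25,u-25:u+25].astype(np.float32) for X in(d[n]["frame"],f)]
        print("foot shift",cv2.phaseCorrelate(*g))
    for yy in range(y0,y1,3):print("".join("#" if w[yy,x]<60 else "o" if h[yy,x,1]<70 and h[yy,x,2]>110 else "w" if h[yy,x,1]>110 else "." for x in range(x0,x1,1)))
```

```text
side
dark 356 [array([208., 218., 239.]), array([252., 263., 290.])] bright 346 [array([204., 212., 230.]), array([265.9, 276. , 289. ])]
foot [202. 274.] [237. 298.]
body [202. 260.] [234. 293.]
grip [206. 246.] [226. 274.]
foot shift ((0.39906300659609073, 0.2687163440699649), 0.9585003252029419)
foot shift ((0.36404502867251765, -0.25786608344536077), 0.9564608871459961)
wwwwwwwwwwwwww#w.oooooooooooooooo...........................
wwwwwwwwwwwwww#w.oooooooooooooo.............................
wwwwwwwwwwwwww##.ooooooooooooo..............................
wwwwwwwwwwwwww##w.oooooooooo................................
wwwwwwww##########.........###..............................
wwwwww############.......########...........................
wwwwwww###########.....#########............................
wwwwwww##########.....######................................
wwwwww########......##......................................
wwwwwwwww...................................................
ooooooooooooooooo...........................................
oooooooooooooooo....###.....#########...............
[... 2255 characters left out ...]
######oooo...................
........................############.oooooo.................
..................oooooooo..........oooooo.wwww.o...........
w.o....................ooooooooooooooooooo.wwwwwwwwww.o.....
wwwwww.o................ooooooooooooooooo.wwwwwwwwwwwwwwww.o
wwwwwwwwwwww............ooo..ooooooooooooo.wwwwwwwwwwwwwwwwo
wwwwwwwwwwwwwwwww.........oooooooooooooo.wwwwwwwwwwwwwwwww..
wwwwwwwwwwwwwwwwwwwwww.oooooooooooowwwwwwwwwwwwwwwwwwwwwwwo.
......wwwwwwwwwwwwwwwwwwwww.o.wwwwwwwwwwwwwwwwwwwwwwwwwwwwww
..........wwwwwwwwwwwwwwwwwwwwwwwwwwwwwwwwwwwwwwwwwwwwwwwwww
...............wwwwwwwwwwwwwwwwwwwwwwwwwwwwwwwwwwwwwwwwwwwww
....................wwwwwwwwwwwwwwwwwwwwwwwwwwwwwwwwwwwwwwww
```

The post stands home in the docked foot, with the grip rows matching the model in both views. The two rejected feet haven't moved.

```bash
python3 -c "
from rig import robot
print(robot.hand_in())"
```

```text
the job is handed in; nothing more can be done
None
```

The post went fully home in the third foot I tried. I slid that foot against the back of the dock, let go with the post standing in it, and handed the job in at about 17 s; the final images showed the two rejected feet unmoved.

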